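# Seat and press a doughnut die on its hidden centre pin

### The job

Lift the upper die of the doughnut press by its bar handle and rest it level on the tip of the press's centre pin, a little off to one side; the die now hides the pin, so slide it across until its blind bore drops over the pin and it sits on the springy lower die. Then press it down by the handle until the lower die is fully home, and finish while still holding it pressed down, without letting go. Leave the ring cutter and everything else on the counter where they stand.

Things in the scene. Friction and masses are not known exactly. Their poses are not given: they have to be found in the camera images.
- upper_die: Loose steel upper die, about 0.45 kg: solid round flange 100 mm across, 10 mm thick, on it a hub 44 mm across (top 28 mm above the underside), over that a bar handle. In the centre of the underside a blind round bore 17 mm across, 24 mm deep. Origin: centre of the underside (bore mouth); z up; y along the handle bar. Starts standing on the counter.
- handle (a point): Centre of the upper die's handle bar, 62 mm above its underside, on its axis. The bar runs along the die's y: 90 mm long, 14 mm wide (x), 16 mm high, flat sides, posts 10 mm thick at its two ends; 26 mm of free height between bar and hub.
- pin_tip (a point): Tip of the fixed centre pin of the press, 64 mm above the counter, pointing up. Pin 14 mm in diameter, its last 3 mm tapering to a flat tip 8 mm across; it stands 14 mm above the top of the lower die when that is up. The bore is 1.5 mm wider than the pin all round.
- press_base: Fixed base of the doughnut press: square steel plate 200 x 200 x 12 mm with a round housing 124 mm across on it up to 38 mm height, lower die and centre pin in its middle. Origin: underside centre, on the counter; z up.
- lower_die (a joint): Sprung lower die of the press, a round steel plate 110 mm across round the pin. Value in m: 0 = up (top 50 mm above the counter), 0.007 = fully home (top at 43 mm, hard stop). It takes about 7.5 N to start it moving and 16 N to bring it fully home (the upper die's weight counts); it rises again when released.
- ring_cutter: Loose bystander: open thin-walled steel ring cutter 80 mm across, 72 mm long bar handle along its y, 66 mm high in all. Origin: underside centre. The upper die and it may have swapped places.
- sprinkle_jar: Loose bystander: clear jar with white cap, 60 mm across, 85 mm high. Origin: underside centre.
- sugar_shaker: Loose bystander: aluminium shaker, 60 mm across, 96 mm high. Origin: underside centre.
- glaze_cup: Loose bystander: white ceramic cup, 72 mm across, 60 mm high. Origin: underside centre.
- spatula: Loose bystander: spatula about 0.3 m long with a wooden handle, lying flat on the counter beside the press. Origin: on its length, at the counter.
- centre_pin: The fixed centre pin itself (see pin_tip). Origin: its foot on the axis, 12 mm above the counter, 52 mm below the tip.
Things that resemble listed ones, but are neither listed nor needed, are in the scene too. Leave any orange or yellow look-alike of the upper_die alone.

How it is judged:
By the outcome, as a careful person would: the job done as asked, in the order asked, and still so for the second after the job is handed in, while the arm keeps its last pose, push and grip.
It also fails if it takes over 54 s, if anything falls off the work surface, if the arm or the gripper's body presses on something with over 40 N, if the wrist force passes 120 N, or if a joint passes its speed limit or range.

### The arm

A 6-joint arm with a two-finger parallel gripper is mounted at the origin on the work surface. World frame = base frame: x ahead of the robot, y to its left, z up, the work surface at z = 0. Lengths are in mm, angles in rad, forces in N, time in s.
With the tool pointing down it reaches from about 275 to 750 mm from the base axis. Payload 10.2 kg.
Tool frame: the origin (TCP) lies on the centre line of the jaws, within the pads' length; the fingertips stand 11 mm ahead of it and the grasp point (between the pads) lies 8 mm behind it; z points along the fingers, y is the line along which they close (so a half turn about z gives the same grasp; the last joint's range is limited). The gripper opens to 88 mm and grips with 3 to 60 N. Pads are 18 mm wide; open, the fingers measure 123 mm over their backs; the gripper's body (75 mm by 187 mm) begins 45 mm behind the grasp point.
Start: joints at [-1.53, 0.313, 1.498, -0, 1.331, -0.223], TCP at [136.881, -506.848, 249.72] pointing down, gripper open.
Joint ranges: [-2.94, 2.94], [-0.97, 2.17], [0.19, 2.56], [-1.23, 4.37], [0.02, 3.11], [-2.88, 2.88]. Speed limits (rad/s): [2.39, 2.39, 3.01, 3.14, 3.14, 3.14].

### API

Orientations are given as a 3x3 rotation matrix whose columns are the frame's x, y, z axes.
In Python, from bench import env gives the robot as it stands.
- The arm moves only by the shell command python3 -m inch 'ROWS'. ROWS is JSON, a list of rows, each a list of 7 numbers: the shift along the world's x, y, z in units of 0.25 m (1.0 is 0.25 m), then the turn, a rotation vector about the world's x, y, z in units of 1.5 rad (1.0 is 1.5 rad), then the opening, from -1 (shut) to 1 (fully open). A call has 1 to 20 rows; each row is the pose to reach, as a shift and turn from the pose commanded when the call began; what a row does not reach only later rows make up. A row lasts 1/12 s, in which the tool goes at most 41.7 mm and 7.16 degrees, less where a joint would pass 70% of its speed; a pose out of reach is approached as far as the arm can. A call with a number of a shift or a turn outside -1 to 1 is refused whole. A call with a gripper value outside its range is refused whole. The fingers move at their own pace and stop on an object; the grip force is fixed at half the most. Time passes only in rows, so rows that repeat a pose let the fingers close. It gives the time, the measured TCP pose, the force, the opening and the grip force at its end, in the units of the state.
- env.get_state(): the state, without advancing time (a new reading comes with each control period).
- env.get_image(name): name is "scene" or "top" or "wrist"; returns the picture (400x640x3 uint8, red, green, blue); there is no depth.
- env.calibration(name): a dict with "camera_matrix" (3x3 intrinsics, pixels), "extrinsics" (4x4, takes a point from camera to world coordinates); the wrist camera has in their place "hand_eye" (4x4, takes a point from camera to tool coordinates, whose origin is the TCP and whose axes are the flange's). Camera axes: x right, y down, z forward; pixel columns grow to the right and rows downward; lengths in mm; the calibration is good to about 2 mm. The wrist camera is an equidistant fisheye: a pixel r from the principal point sees the ray r / f radians off the axis. A picture is of the moment at which its call begins: read the wrist's pose just before it. calibration takes no time and is no camera call.
- env.hand_in(): hands the job in; it is judged then, once.
The state is a dict: "t": time; "joint_positions": joint angles; "dq": joint speeds; "effort": joint torques, N m; "eef_pos": TCP position; "orientation": TCP orientation; "wrist_force": force on the tool from outside, world axes, zero at the start; "wrist_torque": the same for the moment, N m; "opening": finger opening in mm; "grip_force": force on a finger pad.
Only numpy, scipy, OpenCV 4.12 (cv2) and the standard library are available. Lean on these libraries where they do the work, as an engineer would, in place of code of your own. Each camera call takes 0.05 s, during which the arm holds its last target. There are 200 camera calls.

## Working session

There is one attempt and no reset: what is moved stays moved. The work goes in short steps, Python scripts to look and compute and a shell command to move; the robot and the scene stay as the last step left them, time stands still between calls to the robot, and variables do not carry over. Pictures are saved under pics/ and viewed, at most 10 in all, crops included, and the job is handed in when it is done.

```bash
mkdir -p pics
python3 - <<'E'
from bench import env
import cv2
for n in("scene","top"):
    cv2.imwrite(f"pics/{n}0.png",env.get_image(n)[:,:,::-1])
    c=env.calibration(n);print(n,c)
print(env.calibration("wrist"))
print(env.get_state())
E
```

```text
scene {'camera_matrix': array([[449.15969622,   0.        , 313.9288407 ],
       [  0.        , 449.15969622, 197.50821394],
       [  0.        ,   0.        ,   1.        ]]), 'extrinsics': array([[ 1.34507125e-01,  7.18425665e-01, -6.82475199e-01,
         1.28965679e+03],
       [ 9.90803471e-01, -8.72862612e-02,  1.03390477e-01,
        -1.78899275e+02],
       [ 1.47076635e-02, -6.90105552e-01, -7.23559266e-01,
         8.63465316e+02],
       [ 0.00000000e+00,  0.00000000e+00,  0.00000000e+00,
         1.00000000e+00]])}
top {'camera_matrix': array([[475.75383411,   0.        , 326.10756213],
       [  0.        , 475.75383411, 199.93258955],
       [  0.        ,   0.        ,   1.        ]]), 'extrinsics': array([[ 4.61908896e-04, -9.99008269e-01,  4.45226296e-02,
         4.60033424e+02],
       [-9.99997733e-01, -3.68908029e-04,  2.09703872e-03,
        -8.44063951e+01],
       [-2.07853426e-03, -4.45234973e-02, -9.99006175e-01,
         1.50547281e+03],
       [ 0.00000000e+00,  0.00000000e+00,  0.00000000e+00,
         1.00000000e+00]])}
{'camera_matrix': array([[309.70
[... 608 characters left out ...]
1.33097860e+00, -2.23447445e-01]), 'dq': array([ 0.00173943,  0.00084852, -0.00118128,  0.00047455, -0.00093086,
       -0.00068785]), 'effort': array([ 2.44168288e-03, -4.02813005e+01, -2.52646512e+01,  6.94790762e-02,
        3.42512887e-02, -5.82588245e-05]), 'eef_pos': array([ 136.87035909, -506.64792096,  249.26062763]), 'orientation': array([[ 9.65390541e-01,  2.60808548e-01, -7.14405087e-05],
       [ 2.60808478e-01, -9.65389999e-01,  1.04328640e-03],
       [ 2.03130057e-04, -1.02581111e-03, -9.99999453e-01]]), 'wrist_force': array([ 0.24703773, -0.60137141,  0.36503077]), 'wrist_torque': array([ 0.05418289,  0.02058494, -0.00333066]), 'grip_force': 0.0, 'opening': 88.04010122645367}
```

View pics/top0.png

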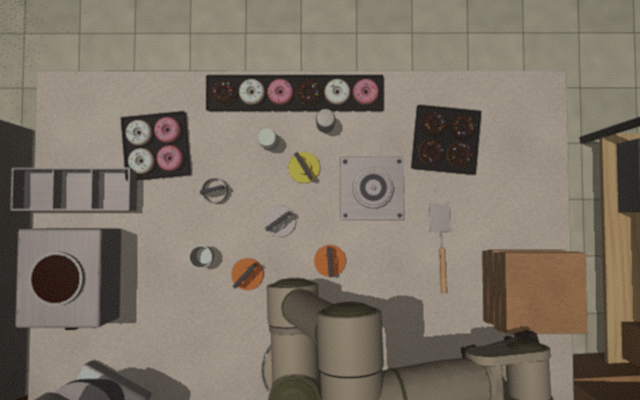

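View pics/scene0.png

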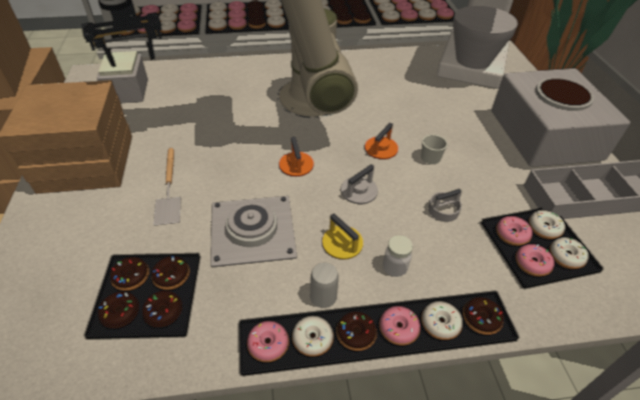

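The die is the grey flanged one at about (281,221) in top and (360,187) in scene. The ring cutter is at (215,190) in top, and the press is at (373,188). I'll enlarge these.

Run:
```python
import cv2,numpy as np
t=cv2.imread("pics/top0.png");s=cv2.imread("pics/scene0.png")
f=lambda im,x,y,w,h,k:cv2.resize(im[y:y+h,x:x+w],None,fx=k,fy=k,interpolation=cv2.INTER_CUBIC)
a=f(t,255,195,50,50,8);b=f(t,335,150,75,75,5.3333)
c=f(s,330,155,60,50,6.6667)[:, :400];d=f(s,205,190,100,83,4)
cv2.imwrite("pics/crop.png",np.vstack([np.hstack([a[:300],b[:300]]) if 0 else np.hstack([cv2.resize(a,(400,400)),cv2.resize(b,(400,400))])]))
```

```text
(no output)
```

View pics/crop.png

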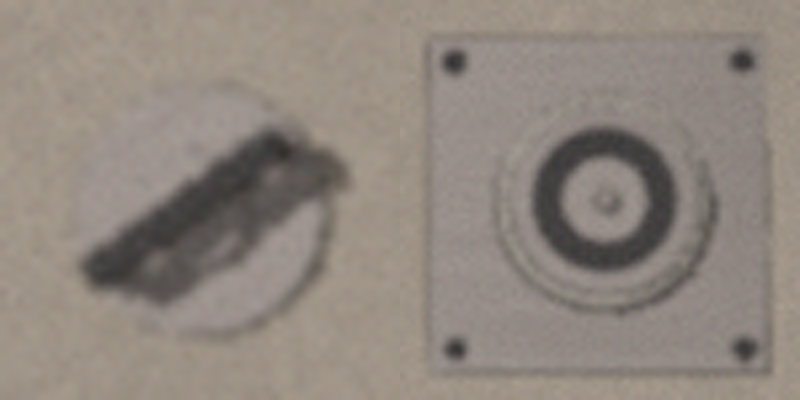

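```bash
cat > h.py <<'E'
from bench import env
import numpy as np,cv2
def pix(n,u,v,z,st=None):
    c=env.calibration(n);K=c["camera_matrix"];a=(u-K[0,2])/K[0,0];b=(v-K[1,2])/K[1,1]
    if n=="wrist":
        st=st or env.get_state();r=np.hypot(a,b);s=np.sin(r)/max(r,1e-9);d=np.array([a*s,b*s,np.cos(r)])
        T=np.eye(4);T[:3,:3]=st["orientation"];T[:3,3]=st["eef_pos"];E=T@c["hand_eye"]
    else: d=np.array([a,b,1.]);E=c["extrinsics"]
    w=E[:3,:3]@d;o=E[:3,3];return o+w*(z-o[2])/w[2]
E
python3 - <<'E'
from h import *
print("die",pix("top",279.9,220.6,10))
a=pix("top",255+100/8-.5,195+270/8-.5,68);b=pix("top",255+283/8-.5,195+142/8-.5,68)
print("bar",a,b,(a+b)/2,np.degrees(np.arctan2(*(b-a)[[1,0]])))
print("press",pix("top",372.8,186.8,50),"pin",pix("top",373.5,187,64),"plate",pix("top",372,187.8,12))
E
```

```text
die [461.64652593  63.84360206  10.        ]
bar [438.50592902  96.91391828  68.        ] [486.80321313  28.06935638  68.        ] [462.65457108  62.49163733  68.        ] -54.9487650509281
press [ 565.24996034 -224.46791642   50.        ] pin [ 563.63001977 -225.24302967   64.        ] plate [ 564.84396497 -225.59669548   12.        ]
```

```bash
R='[0.433,0.76,0,0,0,0.427,1]'
python3 -m inch '[[0.433,0.76,0,0,0,0.427,1],[0.433,0.76,0,0,0,0.427,1],[0.433,0.76,0,0,0,0.427,1],[0.433,0.76,0,0,0,0.427,1],[0.433,0.76,0,0,0,0.427,1],[0.433,0.76,0,0,0,0.427,1]]'
python3 -m inch '[[0.433,0.76,0,0,0,0.427,1],[0.433,0.76,0,0,0,0.427,1],[0.433,0.76,0,0,0,0.427,1],[0.433,0.76,0,0,0,0.427,1],[0.433,0.76,0,0,0,0.427,1],[0.433,0.76,0,0,0,0.427,1]]'
python3 -m inch '[[0.433,0.76,0,0,0,0.427,1],[0.433,0.76,0,0,0,0.427,1],[0.433,0.76,0,0,0,0.427,1],[0.433,0.76,0,0,0,0.427,1],[0.433,0.76,0,0,0,0.427,1],[0.433,0.76,0,0,0,0.427,1],[0.433,0.76,0,0,0,0.427,1],[0.433,0.76,0,0,0,0.427,1]]'
python3 - <<'E'
from h import *
s=env.get_state();im=env.get_image("wrist")[:,:,::-1];np.save("w1.npy",s,allow_pickle=True)
cv2.imwrite("pics/w1.png",im);print(s["t"],s["joint_positions"],s["eef_pos"],s["orientation"])
E
```

```text
t: 0.6
eef_pos: [246.6, -312.7, 249.7]
orientation: [[0.611, 0.792, 0.0], [0.792, -0.611, 0.001], [0.001, -0.0, -1.0]]
wrist_force: [-1.4, -0.6, 0.7]
opening: 87.9
grip_force: 0.0
t: 1.1
eef_pos: [354.7, -123.0, 249.7]
orientation: [[0.016, 1.0, 0.0], [1.0, -0.016, 0.001], [0.001, 0.0, -1.0]]
wrist_force: [-0.1, -2.1, -0.2]
opening: 88.4
grip_force: 0.0
t: 1.77
eef_pos: [461.5, 62.7, 249.3]
orientation: [[-0.576, 0.818, -0.001], [0.818, 0.576, -0.0], [0.0, -0.001, -1.0]]
wrist_force: [-0.4, -0.2, -0.6]
opening: 87.9
grip_force: 0.0
1.7667 [-1.17054778e-01  1.82667689e-01  1.66645707e+00 -4.45145409e-04
  1.29347100e+00 -7.30154517e-01] [461.4620295   62.73481925 249.31221306] [[-5.75505063e-01  8.17797547e-01 -1.04622047e-03]
 [ 8.17798141e-01  5.75505088e-01 -3.08059354e-04]
 [ 3.50175019e-04 -1.03288687e-03 -9.99999405e-01]]
```

View pics/w1.png

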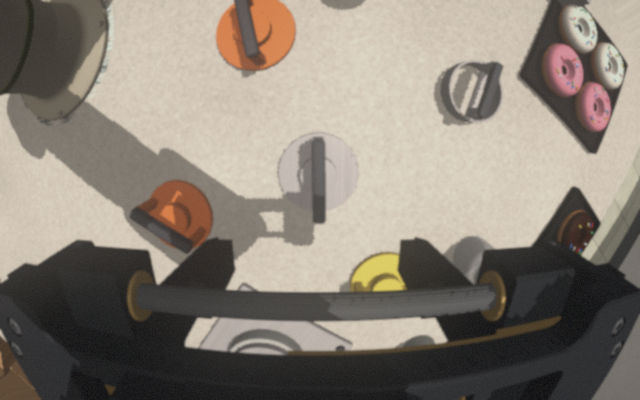

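The die's bar runs from (318,138) to (320,222) in the wrist image, with the disc centred near (318,172). The bar lies along tool x as intended.

Run:
```python
from h import *
s=np.load("w1.npy",allow_pickle=True).item()
a=pix("wrist",318.5,138,70,s);b=pix("wrist",319.5,222,70,s)
print(a,b,(a+b)/2,np.linalg.norm(a-b),np.degrees(np.arctan2(*(a-b)[[1,0]])))
l=[pix("wrist",*p,10,s) for p in((278,172),(358,172),(318,132),(318,212))];print(np.round(l,1),np.mean(l,0))
im=cv2.imread("pics/w1.png")[115:240,260:380];cv2.imwrite("pics/w1c.png",cv2.resize(im,None,fx=4.8,fy=4.8,interpolation=cv2.INTER_CUBIC))
```

```text
[435.18255065 105.86773916  70.        ] [487.57067344  33.59386669  70.        ] [461.37661204  69.73080293  70.        ] 89.26381154955537 125.93668929785163
[[421.   40.2  10. ]
 [501.4  96.9  10. ]
 [433.1 108.4  10. ]
 [490.8  26.5  10. ]] [461.55667345  68.00385066  10.        ]
```

View pics/w1c.png

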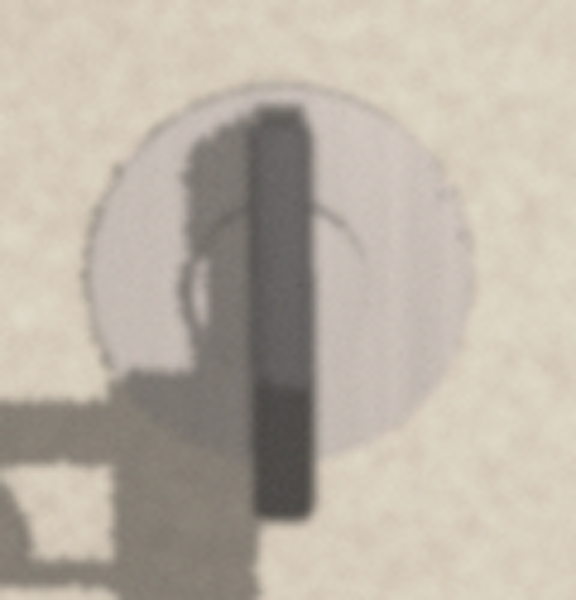

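```bash
python3 -m inch '[[0.208,-0.576,0,0,0,0,1],[0.208,-0.576,0,0,0,0,1],[0.208,-0.576,0,0,0,0,1],[0.208,-0.576,0,0,0,0,1],[0.208,-0.576,0,0,0,0,1]]' | head -2
python3 -m inch '[[0.208,-0.576,0,0,0,0,1],[0.208,-0.576,0,0,0,0,1],[0.208,-0.576,0,0,0,0,1],[0.208,-0.576,0,0,0,0,1],[0.208,-0.576,0,0,0,0,1],[0.208,-0.576,0,0,0,0,1],[0.208,-0.576,0,0,0,0,1]]'
python3 - <<'E'
from h import *
s=env.get_state();im=env.get_image("wrist")[:,:,::-1];np.save("w2.npy",s,allow_pickle=True)
cv2.imwrite("pics/w2.png",im);print(s["t"],s["joint_positions"],s["eef_pos"],s["orientation"])
cv2.imwrite("pics/w2c.png",cv2.resize(im[115:240,260:380],None,fx=4.8,fy=4.8,interpolation=cv2.INTER_CUBIC))
E
```

```text
t: 2.23
eef_pos: [513.7, -86.9, 249.4]
t: 2.82
eef_pos: [564.8, -224.7, 249.9]
orientation: [[-0.575, 0.818, -0.0], [0.818, 0.575, 0.0], [0.0, -0.0, -1.0]]
wrist_force: [-0.6, 0.4, 0.0]
opening: 88.0
grip_force: 0.0
2.8167 [-5.71235716e-01  4.98988775e-01  1.22686047e+00  1.43519563e-04
  1.41622378e+00 -1.18432946e+00] [ 564.7992124  -224.71468566  249.89059862] [[-5.75382315e-01  8.17884518e-01 -3.27426245e-04]
 [ 8.17884432e-01  5.75382406e-01  3.79013245e-04]
 [ 4.98384365e-04 -4.97193101e-05 -9.99999875e-01]]
```

View pics/w2c.png

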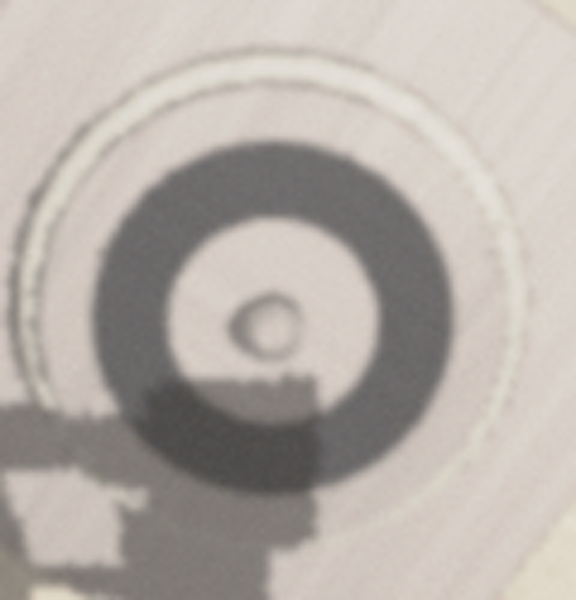

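Run:
```python
from h import *
c=lambda x,y:((x+.5)/4.8+259.5,(y+.5)/4.8+114.5)
def rel(s,p):
    d=p-s["eef_pos"];R=s["orientation"];return np.round(R.T@d,2)
s1=np.load("w1.npy",allow_pickle=True).item();s2=np.load("w2.npy",allow_pickle=True).item()
bar=(pix("wrist",*c(280,105),70,s1)+pix("wrist",*c(284,517),70,s1))/2
d=[pix("wrist",*c(*p),10,s1) for p in((85,272),(474,272),(280,82),(280,463))]
dl=(d[2]+d[3])/2; print("bar",bar,rel(s1,bar),"disc",np.mean(d,0),rel(s1,np.mean(d,0)),rel(s1,dl))
r=[pix("wrist",*c(*p),50,s2) for p in((94,317),(452,317),(273,140),(273,494))]
print("ring",np.mean(r,0),rel(s2,np.mean(r,0)),"tip",pix("wrist",*c(277,325),64,s2))
```

```text
bar [460.48465888  69.82857396  70.        ] [  6.3    3.47 179.31] disc [460.94438464  68.62771342  10.        ] [  5.03   3.22 239.31] [  4.29   3.28 239.31]
ring [ 565.06848619 -222.51472978   50.        ] [  1.54   1.5  199.89] tip [ 564.89807371 -220.73406416   64.        ]
```

```bash
python3 -m inch '[[-0.207,0.582,0,0,0,0.007,1],[-0.207,0.582,0,0,0,0.007,1],[-0.207,0.582,0,0,0,0.007,1],[-0.207,0.582,0,0,0,0.007,1],[-0.207,0.582,0,0,0,0.007,1]]' | head -2
python3 -m inch '[[-0.207,0.582,0,0,0,0,1],[-0.207,0.582,0,0,0,0,1],[-0.207,0.582,0,0,0,0,1],[-0.207,0.582,0,0,0,0,1],[-0.207,0.582,0,0,0,0,1],[-0.207,0.582,0,0,0,0,1],[-0.207,0.582,-0.1,0,0,0,1],[-0.207,0.582,-0.2,0,0,0,1],[-0.207,0.582,-0.3,0,0,0,1],[-0.207,0.582,-0.4,0,0,0,1],[-0.207,0.582,-0.5,0,0,0,1],[-0.207,0.582,-0.5,0,0,0,1],[-0.207,0.582,-0.5,0,0,0,1]]'
python3 - <<'E'
from h import *
s=env.get_state();im=env.get_image("wrist")[:,:,::-1];np.save("w3.npy",s,allow_pickle=True)
cv2.imwrite("pics/w3.png",im);print(s["t"],s["eef_pos"])
E
```

```text
t: 3.28
eef_pos: [511.8, -74.0, 250.8]
t: 4.37
eef_pos: [462.2, 65.3, 124.7]
orientation: [[-0.584, 0.812, -0.002], [0.812, 0.584, 0.0], [0.001, -0.001, -1.0]]
wrist_force: [0.9, 0.4, 1.1]
opening: 88.3
grip_force: 0.0
4.3667 [462.17402471  65.34187692 124.69610468]
```

View pics/w3.png

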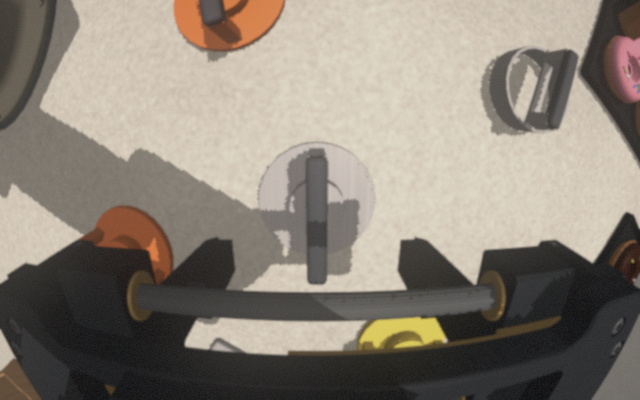

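Run:
```python
from h import *
s=np.load("w3.npy",allow_pickle=True).item()
R=s["orientation"];rel=lambda p:np.round(R.T@(p-s["eef_pos"]),1)
a=pix("wrist",317,156,70,s);b=pix("wrist",317,282,70,s);print(a,b,np.linalg.norm(a-b),(a+b)/2,rel(a),rel(b))
p=[pix("wrist",258,198,10,s),pix("wrist",374,198,10,s),pix("wrist",316,142,10,s)];print(*[rel(q) for q in p])
```

```text
[435.80541176 105.04220706  70.        ] [486.96078299  34.14646229  70.        ] 87.42470264445802 [461.38309737  69.59433467  70.        ] [47.6  1.9 54.7] [-39.8   2.   54.7]
[  4.9 -47.7 114.8] [  5.   49.9 114.6] [ 51.4   1.1 114.7]
```

```bash
python3 -m inch '[[0,0.012,-0.08,0,0,0,1],[0,0.012,-0.16,0,0,0,1],[0,0.012,-0.22,0,0,0,1],[0,0.012,-0.26,0,0,0,1],[0,0.012,-0.283,0,0,0,1],[0,0.012,-0.283,0,0,0,1],[0,0.012,-0.283,0,0,0,1],[0,0.012,-0.283,0,0,0,-1],[0,0.012,-0.283,0,0,0,-1],[0,0.012,-0.283,0,0,0,-1],[0,0.012,-0.283,0,0,0,-1],[0,0.012,-0.283,0,0,0,-1],[0,0.012,-0.283,0,0,0,-1],[0,0.012,-0.283,0,0,0,-1],[0,0.012,-0.283,0,0,0,-1],[0,0.012,-0.283,0,0,0,-1],[0,0.012,-0.283,0,0,0,-1],[0,0.012,-0.283,0,0,0,-1]]'
```

```text
t: 5.92
eef_pos: [462.0, 69.1, 53.9]
orientation: [[-0.585, 0.811, -0.0], [0.811, 0.585, -0.0], [0.0, -0.0, -1.0]]
wrist_force: [-4.0, -3.6, 2.4]
opening: 17.3
grip_force: 2.2
```

```bash
python3 -m inch '[[0,0,0,0,0,0,-1],[0,0,0,0,0,0,-1],[0,0,0,0,0,0,-1],[0,0,0,0,0,0,-1],[0,0,0.04,0,0,0,-1],[0,0,0.12,0,0,0,-1],[0,0,0.2,0,0,0,-1],[0,0,0.28,0,0,0,-1],[0,0,0.36,0,0,0,-1],[0,0,0.4,0,0,0,-1],[0,0,0.4,0,0,0,-1],[0,0,0.4,0,0,0,-1],[0,0,0.4,0,0,0,-1]]'
python3 - <<'E'
from h import *
s=env.get_state();im=env.get_image("wrist")[:,:,::-1];np.save("w4.npy",s,allow_pickle=True)
cv2.imwrite("pics/w4.png",im);print(s["t"],s["eef_pos"],s["wrist_force"],s["wrist_torque"],s["grip_force"])
E
```

```text
t: 7.0
eef_pos: [461.6, 69.3, 153.2]
orientation: [[-0.585, 0.811, -0.002], [0.811, 0.585, 0.0], [0.001, -0.001, -1.0]]
wrist_force: [-0.6, 0.0, -4.7]
opening: 13.4
grip_force: 30.0
7.0 [461.58455557  69.2500098  153.15794728] [-0.59754099  0.01117218 -4.72064759] [-0.02451779 -0.10688241  0.00206149] 29.99886989593506
```

View pics/w4.png

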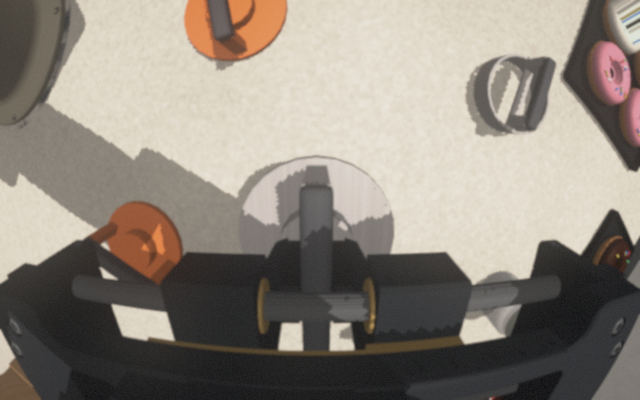

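Run:
```python
from h import *
s=np.load("w4.npy",allow_pickle=True).item();R=s["orientation"];rel=lambda p:np.round(R.T@(p-s["eef_pos"]),1)
dz=s["eef_pos"][2]-53.9
print("barend",rel(pix("wrist",316.5,185,70+dz,s)))
print("flange",[rel(pix("wrist",*p,10+dz,s)) for p in((317,156),(239,222),(394,222),(239,212),(394,212))])
from h import cv2
im=cv2.imread("pics/w4.png")[145:265,225:405];cv2.imwrite("pics/w4c.png",cv2.resize(im,None,fx=4.4,fy=4.4,interpolation=cv2.INTER_CUBIC))
# tip seen from w2 in TCP frame, lateral/longitudinal
```

```text
barend [ 45.1   1.6 -16. ]
flange [array([48.9,  1.8, 44. ]), array([  8.3, -46.7,  44. ]), array([ 8.5, 49.8, 43.9]), array([ 14.9, -46.2,  44. ]), array([15. , 49.3, 43.9])]
```

View pics/w4c.png

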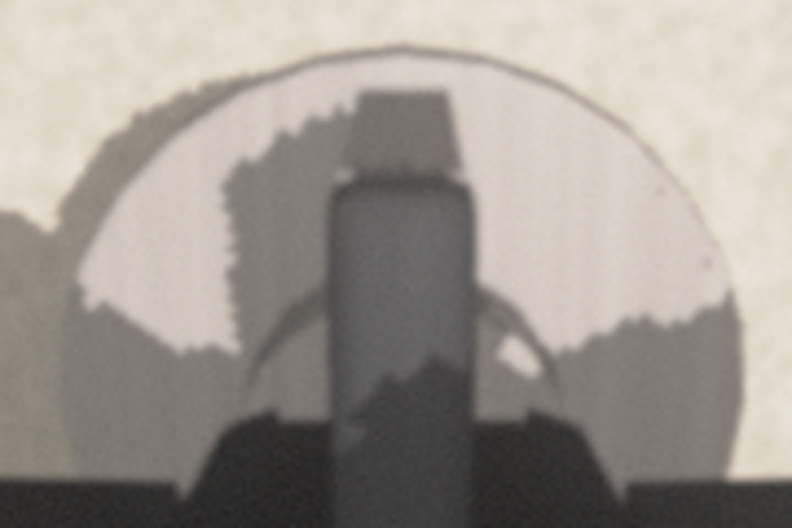

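```bash
python3 -m inch '[[0.01,-0.04,0,0,0,0,-1],[0.03,-0.12,0,0,0,0,-1],[0.06,-0.22,0,0,0,0,-1],[0.09,-0.32,0,0,0,0,-1],[0.12,-0.42,0,0,0,0,-1],[0.15,-0.52,0,0,0,0,-1],[0.173,-0.61,0,0,0,0,-1]]' | head -2
python3 -m inch '[[0.03,-0.1,0,0,0,0,-1],[0.06,-0.2,0,0,0,0,-1],[0.09,-0.3,0,0,0,0,-1],[0.12,-0.4,0,0,0,0,-1],[0.14,-0.5,0,0,0,0,-1],[0.16,-0.57,0,0,0,0,-1],[0.173,-0.61,0,0,0,0,-1],[0.173,-0.61,0,0,0,0,-1],[0.173,-0.61,0,0,0,0,-1],[0.173,-0.61,-0.04,0,0,0,-1],[0.173,-0.61,-0.08,0,0,0,-1],[0.173,-0.61,-0.11,0,0,0,-1],[0.173,-0.61,-0.12,0,0,0,-1],[0.173,-0.61,-0.12,0,0,0,-1],[0.173,-0.61,-0.12,0,0,0,-1]]'
```

```text
t: 7.63
eef_pos: [505.5, -85.6, 153.3]
t: 8.88
eef_pos: [548.7, -235.7, 124.0]
orientation: [[-0.585, 0.811, -0.0], [0.811, 0.585, 0.0], [0.0, -0.0, -1.0]]
wrist_force: [0.3, -0.2, -4.5]
opening: 13.4
grip_force: 30.0
```

```bash
python3 -m inch '[[0,0,-0.008,0,0,0,-1],[0,0,-0.016,0,0,0,-1],[0,0,-0.02,0,0,0,-1],[0,0,-0.02,0,0,0,-1],[0,0,-0.02,0,0,0,-1]]'|grep -E "eef|force"
python3 -m inch '[[0,0,-0.002,0,0,0,-1],[0,0,-0.002,0,0,0,-1],[0,0,-0.002,0,0,0,-1]]'|grep -E "eef|wrist"
python3 -m inch '[[0,0,-0.002,0,0,0,-1],[0,0,-0.002,0,0,0,-1],[0,0,-0.002,0,0,0,-1]]'|grep -E "eef|wrist"
python3 -m inch '[[0,0,-0.002,0,0,0,-1],[0,0,-0.002,0,0,0,-1],[0,0,-0.002,0,0,0,-1]]'|grep -E "eef|wrist"
```

```text
eef_pos: [548.6, -235.9, 119.0]
wrist_force: [0.1, -0.2, -4.6]
grip_force: 30.0
eef_pos: [548.6, -235.9, 118.5]
wrist_force: [-0.1, 0.8, -4.7]
eef_pos: [548.6, -235.9, 118.0]
wrist_force: [0.7, 0.0, -5.2]
eef_pos: [548.7, -236.0, 117.9]
wrist_force: [-0.8, -0.7, -0.7]
```

```bash
python3 -m inch '[[0,0,-0.001,0,0,0,-1],[0,0,-0.001,0,0,0,-1],[0,0,-0.001,0,0,0,-1],[0,0,-0.001,0,0,0,-1],[0,0,-0.001,0,0,0,-1],[0,0,-0.001,0,0,0,-1]]'|grep -E "eef|wrist"
python3 -m inch '[[0.0032,0.0023,0,0,0,0,-1],[0.0065,0.0047,0,0,0,0,-1],[0.0097,0.007,0,0,0,0,-1],[0.013,0.0094,0,0,0,0,-1],[0.0162,0.0117,0,0,0,0,-1],[0.0195,0.014,0,0,0,0,-1]]'|grep -E "eef|orient|wrist"
```

```text
eef_pos: [548.8, -236.1, 117.7]
wrist_force: [-3.7, -1.6, 6.0]
eef_pos: [553.6, -233.1, 118.0]
orientation: [[-0.585, 0.811, 0.0], [0.811, 0.585, -0.002], [-0.002, -0.001, -1.0]]
wrist_force: [-6.2, -4.2, 8.1]
```

```bash
python3 -m inch '[[0.0032,0.0023,0.0008,0,0,0,-1],[0.0065,0.0047,0.0008,0,0,0,-1],[0.0097,0.007,0.0008,0,0,0,-1],[0.013,0.0094,0.0008,0,0,0,-1],[0.013,0.0094,0.0008,0,0,0,-1]]'|grep -E "eef|wrist"
for i in 1 2 3; do
python3 -m inch '[[0.0032,0.0023,0,0,0,0,-1],[0.0065,0.0047,0,0,0,0,-1],[0.0065,0.0047,0,0,0,0,-1]]'|grep -E "eef|wrist"; done
```

```text
eef_pos: [556.9, -230.4, 117.9]
wrist_force: [-4.0, -3.8, 6.5]
eef_pos: [558.6, -229.1, 117.7]
wrist_force: [-1.6, -2.6, 5.5]
eef_pos: [560.2, -227.8, 117.7]
wrist_force: [-2.4, -1.5, 6.0]
eef_pos: [561.6, -225.8, 116.5]
wrist_force: [-0.3, 0.1, -4.3]
```

```bash
python3 -m inch '[[0.0045,0.0033,0,0,0,0,-1],[0.009,0.0065,0,0,0,0,-1],[0.009,0.0065,0,0,0,0,-1]]'|grep -E "eef|wrist"
python3 -m inch '[[0,0,-0.004,0,0,0,-1],[0,0,-0.008,0,0,0,-1],[0,0,-0.008,0,0,0,-1]]'|grep -E "eef|wrist"
python3 -m inch '[[0,0,-0.004,0,0,0,-1],[0,0,-0.004,0,0,0,-1]]'|grep -E "eef|wrist"
```

```text
eef_pos: [563.9, -224.2, 116.6]
wrist_force: [0.1, -0.3, -4.6]
eef_pos: [563.8, -224.7, 115.1]
wrist_force: [1.1, 0.3, -4.9]
eef_pos: [563.8, -224.7, 114.2]
wrist_force: [-0.1, 0.7, -4.8]
```

```bash
python3 -m inch '[[0,0,-0.004,0,0,0,-1],[0,0,-0.008,0,0,0,-1],[0,0,-0.012,0,0,0,-1],[0,0,-0.012,0,0,0,-1]]'|grep -E "eef|wrist"
python3 -m inch '[[0,0,-0.004,0,0,0,-1],[0,0,-0.008,0,0,0,-1],[0,0,-0.012,0,0,0,-1],[0,0,-0.012,0,0,0,-1]]'|grep -E "eef|wrist"
```

```text
eef_pos: [563.8, -224.7, 111.1]
wrist_force: [-0.7, 0.2, -5.4]
eef_pos: [563.8, -224.8, 108.2]
wrist_force: [-0.3, 1.8, -4.5]
```

```bash
python3 -m inch '[[0,0,-0.004,0,0,0,-1],[0,0,-0.008,0,0,0,-1],[0,0,-0.012,0,0,0,-1],[0,0,-0.014,0,0,0,-1],[0,0,-0.014,0,0,0,-1]]'|grep -E "eef|wrist"
python3 -m inch '[[0,0,-0.002,0,0,0,-1],[0,0,-0.004,0,0,0,-1],[0,0,-0.004,0,0,0,-1],[0,0,-0.004,0,0,0,-1]]'|grep -E "eef|orient|wrist"
```

```text
eef_pos: [563.8, -224.8, 104.7]
wrist_force: [0.9, 2.6, -5.2]
eef_pos: [563.9, -224.6, 104.3]
orientation: [[-0.585, 0.811, 0.0], [0.811, 0.585, 0.0], [0.0, 0.0, -1.0]]
wrist_force: [-1.5, 4.9, 1.2]
```

```bash
python3 -m inch '[[0,0.003,-0.004,0,0,0,-1],[0,0.003,-0.008,0,0,0,-1],[0,0.003,-0.012,0,0,0,-1],[0,0.003,-0.012,0,0,0,-1],[0,0.003,-0.012,0,0,0,-1]]'|grep -E "eef|wrist"
python3 -m inch '[[0,0,-0.004,0,0,0,-1],[0,0,-0.008,0,0,0,-1],[0,0,-0.008,0,0,0,-1],[0,0,-0.008,0,0,0,-1]]'|grep -E "eef|orient|wrist"
```

```text
eef_pos: [564.0, -224.2, 101.8]
wrist_force: [-4.1, 3.7, 5.4]
eef_pos: [564.0, -224.2, 100.0]
orientation: [[-0.585, 0.811, 0.001], [0.811, 0.585, -0.001], [-0.001, 0.0, -1.0]]
wrist_force: [-5.0, 4.5, 6.9]
```

```bash
python3 -m inch '[[-0.003,0.003,-0.004,0,0,0,-1],[-0.003,0.003,-0.008,0,0,0,-1],[-0.003,0.003,-0.011,0,0,0,-1],[-0.003,0.003,-0.011,0,0,0,-1],[-0.003,0.003,-0.011,0,0,0,-1]]'|grep -E "eef|wrist"
python3 -m inch '[[0,0,-0.002,0,0,0,-1],[0,0,-0.002,0,0,0,-1],[0,0,-0.002,0,0,0,-1]]'|grep -E "eef|wrist"
python3 -m inch '[[0,0,-0.002,0,0,0,-1],[0,0,-0.002,0,0,0,-1],[0,0,-0.002,0,0,0,-1]]'|grep -E "eef|orient|wrist"
```

```text
eef_pos: [564.0, -224.2, 98.1]
wrist_force: [-2.3, 3.0, 9.6]
eef_pos: [564.0, -224.2, 97.7]
wrist_force: [-2.4, 2.9, 10.5]
eef_pos: [564.0, -224.2, 97.3]
orientation: [[-0.585, 0.811, 0.003], [0.811, 0.585, -0.003], [-0.004, 0.001, -1.0]]
wrist_force: [-3.6, 3.6, 11.8]
```

```bash
for i in 1 2 3; do python3 -m inch '[[0,0,-0.002,0,0,0,-1],[0,0,-0.002,0,0,0,-1],[0,0,-0.002,0,0,0,-1]]'|grep -E "t:|eef|wrist"; done
```

```text
t: 16.22
eef_pos: [564.0, -224.2, 96.9]
wrist_force: [-3.2, 3.2, 12.2]
t: 16.47
eef_pos: [564.0, -224.2, 96.9]
wrist_force: [-5.0, 4.3, 15.4]
t: 16.72
eef_pos: [564.1, -224.2, 96.8]
wrist_force: [-6.1, 4.7, 20.5]
```

The force stiffened sharply at TCP z ≈ 96.8, which is the hard stop. I'll check that it holds, and take one look.

```bash
python3 -m inch '[[0,0,0,0,0,0,-1],[0,0,0,0,0,0,-1],[0,0,0,0,0,0,-1],[0,0,0,0,0,0,-1],[0,0,0,0,0,0,-1],[0,0,0,0,0,0,-1],[0,0,0,0,0,0,-1],[0,0,0,0,0,0,-1]]'
python3 - <<'E'
from h import *
im=env.get_image("scene")[:,:,::-1]
cv2.imwrite("pics/s5.png",cv2.resize(im[120:280,130:370],None,fx=3.3,fy=3.3,interpolation=cv2.INTER_CUBIC))
E
```

```text
t: 17.38
eef_pos: [564.1, -224.2, 96.8]
orientation: [[-0.585, 0.811, 0.004], [0.811, 0.585, -0.003], [-0.005, 0.001, -1.0]]
wrist_force: [-5.2, 4.9, 19.0]
opening: 13.3
grip_force: 30.0
```

View pics/s5.png

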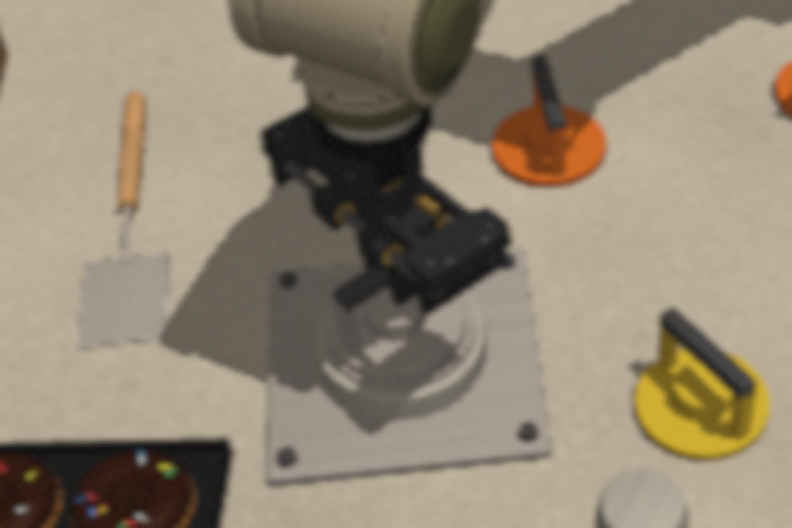

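The picture shows the die seated level and centred on the lower die (about (400,345) in the crop), still gripped, with the neighbours undisturbed. The push of about 23 N is above the 16 N needed.

```bash
python3 -c "
from bench import env
print(env.hand_in())"
```

```text
the job is handed in; nothing more can be done
None
```

The upper die rested on the pin tip, slid across until its bore dropped over the pin, and is pressed to the hard stop (about 23 N) with the handle still gripped. I handed the job in at about 17.4 s; the result was not reported back.

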